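# Index the wheel hub one spoke on with the worm crank

### The job

Bring the wheel hub on the indexing head round to its next spoke hole: swing the orange lock lever open, turn the worm crank clockwise (seen from above) until the brass dog on the face plate is home against its stop post, and swing the lock lever tight again. Let the dog bear firmly on the stop, as felt at the crank, but without straining it, and leave everything else on the bench where it is.

Things in the scene. Friction and masses are not known exactly. Their poses are not given: they have to be found in the camera images.
- head: the indexing head: steel base plate 190 x 230 x 14 mm (x -65 to 125, y +/-115 of its frame), bolted down, with a green worm housing. Origin on the bench; x is the face plate's axis, pointing out of the plate, away from the robot; y points to the crank's side; z up. All but crank and lock lever lies below 185 mm
- faceplate: the output: steel face plate, 150 mm in diameter, rim marked every 10 degrees, turning about the head's x axis 95 mm above the bench; its chuck holds the wooden hub whose spoke holes are drilled through the brass bushing. Origin on the axis at the plate's back. One turn of the crank moves it 10 degrees (36 to 1 worm)
- dog: brass stop dog on the plate's rim, on the side away from the crank (head's -y), with a round steel nose 14 mm in diameter. Origin in the nose's centre, 86 mm from the plate's axis. It starts about 24 to 26 degrees above axis level and comes down as the crank turns clockwise seen from above
- stop: steel stop post standing in the base under the dog, flat red top 20 x 14 mm. Origin in the centre of its top, 86 to 100 mm above the bench. The dog is home when its nose bears on this face (dog origin then 7 mm above this height); from the start that takes about 1.5 to 2.8 turns of the crank
- crank: worm crank: aluminium collar and flat steel arm (top 201 mm above the bench) on a vertical axis, no end stops. Its x axis points from the axis to the handle. Drag 0.1 N m (3 N at the handle). Once the dog touches its stop, 0.1 rad more puts about 35 N on the stop, 0.2 rad about 100 N; every 40 N on the stop adds 2.7 N at the handle. Let go, the worm holds, giving back only what exceeds 42 N
- crank_axis (a point): point on the crank's vertical axis, 222 mm above the bench, the middle height of its handle
- handle_mid (a point): middle of the crank's handle: an upright black sleeve 18 mm in diameter, 40 mm tall (202 to 243 mm above the bench), 36 mm from the crank's axis. It spins freely on its pin, so it can be held at a fixed yaw and led round
- lock_lever: lock lever on the housing (its cam grips the back of the face plate), turning about a vertical axis from 0 (tight, end stop) counter-clockwise seen from above to 1.35 rad (wide open); starts tight. Its x axis runs from axis to ball: at 0 this is the head's -x turned 10 degrees to its +y; opening swings it to the head's -y. It stays where left; 0.18 N m to swing, the brake bites below 0.4 rad and stiffens to about 0.4 N m at 0
- lever_tip (a point): centre of the orange ball, 18 mm in diameter, at the lever's end, 199 mm above the bench. The orange arm to it is 12 mm thick, its middle rising from 192 mm at the hub to 199 mm at the ball
- lever_axis (a point): point on the lever's axis at the ball's height, 66 mm from the ball's centre; the black hub there is 24 mm in diameter
- hub_blank: a turned wooden wheel hub waiting its turn, 68 mm in diameter and 68 mm tall, standing near the head on the robot's side; origin under its centre (leave alone)
- wrench: a flat steel spanner, 155 mm long, lying near the head; origin under its middle (leave alone)
- pencil: a flat red carpenter's pencil, 160 mm long, lying near the head on the robot's side; origin under its middle (leave alone)
- mallet: a wooden mallet lying on its side, head 85 x 130 x 65 mm, handle 240 mm; origin on the bench under the handle's inner end (leave alone)
- square: a combination square, 300 mm steel rule with a blue stock, lying flat; origin under the middle of the rule (leave alone)
- spoke_tray: a plywood tray of turned spokes, 300 x 130 mm, 40 mm tall; origin under its centre (leave alone)
- drill: a green cordless drill standing on its black battery, 212 mm tall; origin under the battery (leave alone)
- glue: a yellow glue bottle with an orange cap, 70 mm in diameter, 190 mm tall; origin under its centre (leave alone)

How it is judged:
By the outcome, as a careful person would: the job done as asked, in the order asked, and still so for the second after the job is handed in, with the robot touching nothing.
It also fails if it takes over 72 s, if anything falls off the work surface, if the arm or the gripper's body presses on something with over 40 N, if the wrist force passes 120 N, or if a joint passes its speed limit or range.

### The arm

A 6-joint arm with a two-finger parallel gripper is mounted at the origin on the work surface. World frame = base frame: x ahead of the robot, y to its left, z up, the work surface at z = 0. Lengths are in m, angles in rad, forces in N, time in s.
With the tool pointing down it reaches from about 0.3 to 0.775 m from the base axis. Payload 14.6 kg.
Tool frame: the origin (TCP) lies midway between the tips of the shut fingers; the grasp point (between the pads) lies 19 mm behind it (ctrl.pinch_z is the distance from the TCP to the grasp point, in m); z points along the fingers, y is the line along which they close (so a half turn about z gives the same grasp; the last joint's range is limited). The gripper opens to 94 mm and grips with 3 to 60 N. Pads are 16 mm wide; open, the fingers measure 119 mm over their backs; the gripper's body (75 mm by 177 mm) begins 78 mm behind the grasp point.
Start: joints at [-0.067, 0.3, 1.521, -0, 1.321, -0.067], TCP at [0.55, -0, 0.205] pointing down, gripper open.
Joint ranges: [-3.03, 3.03], [-0.79, 2.21], [0.23, 2.52], [-1.04, 4.18], [0, 3.07], [-2.55, 2.55]. Speed limits (rad/s): [2.22, 2.22, 2.57, 3.14, 3.14, 3.14].

### API

Orientations are given as [roll, pitch, yaw] about the fixed x, y, z axes, in that order (R = Rz(yaw) Ry(pitch) Rx(roll)).
In Python, from station import ctrl gives the robot as it stands.
- The arm moves only by the tool jog_arm, never from a script. Its argument "motion" is a list of rows, each a list of 7 numbers: the shift along the tool's x, y, z in m, then the turn, a rotation vector about the tool's x, y, z in rad, then the opening, from -1 (shut) to 1 (fully open). In form: [[tx, ty, tz, rx, ry, rz, gripper], ...]. A call has 1 to 5 rows; each row shifts and turns the commanded pose from where the row before left it, along the tool's axes as they then stand; what a row does not reach is not made up. A row lasts 1/10 s, in which the tool goes at most 50 mm and 8.59 degrees, less where a joint would pass 70% of its speed; a pose out of reach is approached as far as the arm can. A call is refused whole if a number of a shift passes 0.05 or a number of a turn 0.15, either way. A call with a gripper value outside its range is refused whole. The fingers move at their own pace and stop on an object; "squeeze" is the grip in N (left out, the last holds). Time passes only in rows, so rows that do not move let the fingers close. It gives the time, the measured TCP pose, the force, the opening and the grip force at its end, in the units of the state.
- ctrl.get_obs(): the state, without advancing time (a new reading comes with each control period).
- ctrl.camera(name): name is "scene" or "side" or "wrist"; returns the picture (400x640x3 uint8, red, green, blue); there is no depth.
- ctrl.camera_model(name): a dict with "intrinsics" (3x3 intrinsics, pixels), "rvec" (rotation vector, rad) and "tvec" (3), from world to camera coordinates, as OpenCV has them. Camera axes: x right, y down, z forward; pixel columns grow to the right and rows downward; lengths in m; the calibration is good to about 2 mm. A picture is of the moment at which its call begins: read the wrist's pose just before it. camera_model takes no time and is no camera call; for the wrist camera it gives the pose at the moment of the call.
- ctrl.hand_in(): hands the job in; it is judged then, once.
The state is a dict: "time_s": time; "qpos": joint angles; "joint_vel": joint speeds; "tau": joint torques, N m; "ee_pos": TCP position; "eef_rot": TCP orientation; "force": force on the tool from outside, world axes, zero at the start; "moment": the same for the moment, N m; "grip_width": finger opening in m; "grip_force": force on a finger pad.
Only numpy, scipy, OpenCV 4.12 (cv2) and the standard library are available. Lean on these libraries where they do the work, as an engineer would, in place of code of your own. Each camera call takes 0.05 s, during which the arm holds its last target. There are 200 camera calls.

## Working session

There is one attempt and no reset: what is moved stays moved. The work goes in short steps, Python scripts to look and compute and a tool call to move; the robot and the scene stay as the last step left them, time stands still between calls to the robot, and variables do not carry over. Pictures are saved under pics/ and viewed, at most 10 in all, crops included, and the job is handed in when it is done.

Besides the shell and the picture viewer there is one more tool, called after "Call:" as a command line: name --pt "numbers of a row" for each row, then --argument value for the rest. jog_arm: Moves the arm, as the interface text tells. Its arguments: {"type":"object","properties":{"motion":{"type":"array"},"squeeze":{"type":"number"}},"required":["motion"]}

```bash
mkdir -p pics
cat > h.py <<'E'
import numpy as np, cv2
from station import ctrl
def ray(m,px):
    R=cv2.Rodrigues(np.array(m["rvec"],float))[0];t=np.array(m["tvec"],float).ravel()
    K=np.array(m["intrinsics"],float)
    d=R.T@np.linalg.solve(K,[px[0],px[1],1.]);c=-R.T@t
    return c,d/np.linalg.norm(d)
def onz(m,px,z):
    c,d=ray(m,px);return c+d*(z-c[2])/d[2]
def tri(rs):
    A=sum(np.eye(3)-np.outer(d,d) for c,d in rs);b=sum((np.eye(3)-np.outer(d,d))@c for c,d in rs)
    return np.linalg.solve(A,b)
def proj(m,P):
    return cv2.projectPoints(np.array(P,float).reshape(-1,3),np.array(m["rvec"],float),np.array(m["tvec"],float),np.array(m["intrinsics"],float),None)[0][:,0]
def snap(n,f):
    m=ctrl.camera_model(n);im=ctrl.camera(n);cv2.imwrite("pics/"+f,im[:,:,::-1]);return m,im
def blobs(im,lo,hi,amin=30):
    hsv=cv2.cvtColor(im,cv2.COLOR_RGB2HSV);k=cv2.inRange(hsv,lo,hi)
    n,l,s,c=cv2.connectedComponentsWithStats(k)
    return [(s[i].tolist(),c[i].round(1).tolist()) for i in range(1,n) if s[i][4]>=amin]
E
python3 - <<'E'
from h import *
for n in("scene","side","wrist"):
    m,im=snap(n,n+"0.png");print(n,ray(m,(320,200)));print(blobs(im,(5,150,120),(18,255,255)))
print(ctrl.get_obs(),ctrl.pinch_z)
E
```

```text
scene (array([ 1.09977551, -0.64120757,  0.75098369]), array([-0.593257  ,  0.59176335, -0.54576759]))
[([460, 177, 12, 6, 56], [466.0, 179.3]), ([318, 196, 13, 16, 64], [323.6, 203.5])]
side (array([0.11279075, 0.93907824, 1.22505037]), array([ 0.25886051, -0.63789593, -0.72531374]))
[([249, 121, 29, 33, 202], [263.7, 137.9]), ([406, 133, 11, 5, 45], [411.2, 134.7]), ([145, 160, 107, 116, 2070], [199.7, 220.9]), ([309, 204, 49, 46, 476], [328.3, 232.1]), ([202, 258, 10, 6, 36], [206.9, 260.8]), ([198, 301, 50, 50, 1383], [222.3, 325.5])]
wrist (array([0.54984428, 0.07803822, 0.38448167]), array([ 0.00839408, -0.27646393, -0.96098764]))
[([537, 0, 57, 286, 497], [566.5, 135.3]), ([562, 0, 78, 287, 8850], [605.2, 161.9]), ([200, 79, 71, 73, 3587], [234.1, 115.1]), ([628, 147, 12, 51, 194], [634.4, 174.1]), ([219, 295, 103, 29, 1500], [260.1, 312.5])]
{'time_s': 0.15, 'qpos': array([-6.65745213e-02,  3.00336849e-01,  1.52141695e+00,  4.77553016e-07,
        1.32066886e+00, -6.65955702e-02]), 'joint_vel': array([ 0.0015387 , -0.00108967, -0.00129412, -0.00047464, -0.00055441,
        0.00060002]), 'tau': array([-2.50185103e-04, -5.31960297e+01, -3.52822959e+01,  7.07691838e-02,
        2.35654798e-02, -3.66386917e-05]), 'ee_pos': array([5.49816438e-01, 2.34439950e-05, 2.05029400e-01]), 'eef_rot': array([-3.14076452e+00, -5.56955407e-05,  1.57081723e+00]), 'force': array([-0.28024872, -0.57043607,  0.01329901]), 'moment': array([0.00342961, 0.0185007 , 0.08061157]), 'grip_force': 0.0, 'grip_width': 0.09410874652789167} 0.0188
```

View pics/scene0.png

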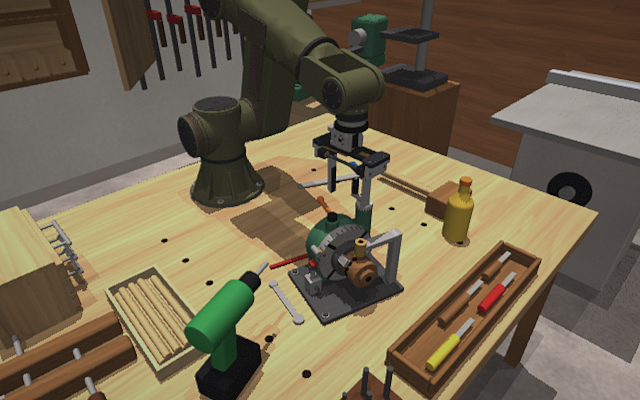

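View pics/side0.png

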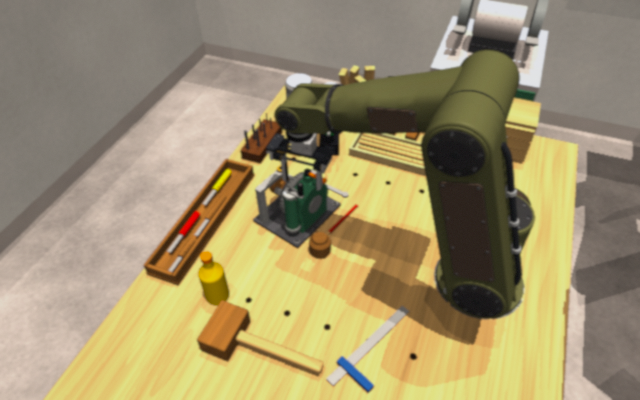

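View pics/wrist0.png

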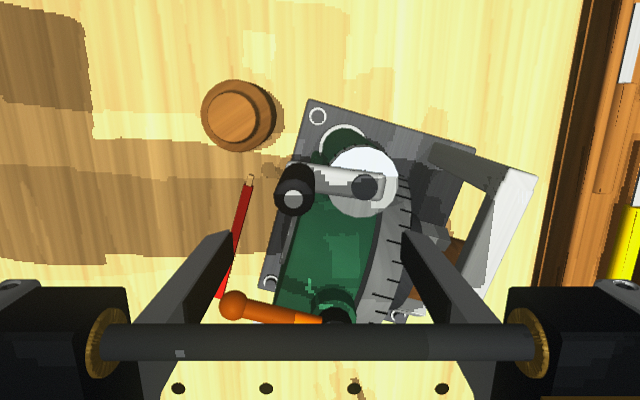

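The wrist view shows the lever ball at about (233,304), its hub near (335,315), the crank handle top at (292,198), the crank axis at (365,187), and base plate corners at (310,98) and (475,148).

Run:
```python
from h import *
m=ctrl.camera_model("wrist")
a=onz(m,(310,98),.014);b=onz(m,(476,148),.014)
yaw=np.arctan2(*(b-a)[1::-1]);print("corners",a,b,np.linalg.norm(b-a),np.degrees(yaw))
ball=onz(m,(233,304),.199);ht=onz(m,(292,198),.243);ax=onz(m,(365,186),.203)
print("ball",ball,"handle",ht,"axis",ax,np.linalg.norm((ht-ax)[:2]))
y=np.radians(180)+yaw-np.radians(10)
print("lever axis",ball[:2]-.066*np.array([np.cos(y),np.sin(y)]), onz(m,(335,315),.2))
print("arm px",blobs(cv2.imread("pics/wrist0.png")[:,:,::-1].copy(),(5,150,120),(18,255,255))[-1])
```

```text
corners [0.54262954 0.08101591 0.014     ] [0.72027604 0.02934235 0.014     ] 0.18500928749741366 -16.218581385921272
ball [ 0.49846875 -0.04143611  0.199     ] handle [0.53917744 0.03820429 0.243     ] axis [0.57581413 0.03367581 0.203     ] 0.03691550438998857
lever axis [ 0.55767835 -0.0705947 ] [ 0.56082897 -0.04846816  0.2       ]
arm px ([219, 295, 103, 29, 1500], [260.1, 312.5])
```

Run:
```python
from h import *
im=cv2.imread("pics/wrist0.png")[60:345,180:500];cv2.imwrite("pics/w0c.png",cv2.resize(im,None,fx=2,fy=2,interpolation=2))
```

```text
(no output)
```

View pics/w0c.png

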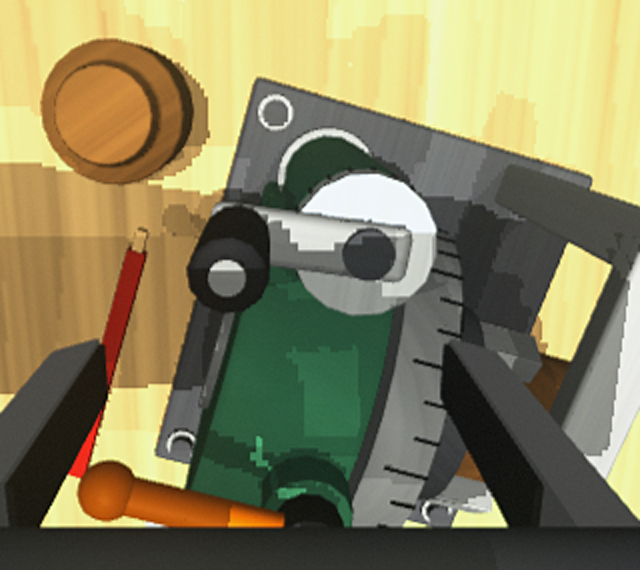

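Call:
jog_arm --pt "0 0 -0.04 0 0 0 0.2" --pt "0 0 -0.04 0 0 0.15 -0.15" --pt "0 0 0 0 0 0.15 -0.15" --pt "0 0 0 0 0 0.15 -0.15" --pt "0 0 0 0 0 0.15 -0.15" --squeeze 15

```text
time_s: 0.65
ee_pos: [0.5499, -0.0, 0.2854]
eef_rot: [-3.141, 0.0, 0.965]
force: [-1.1, -0.8, 0.7]
grip_width: 0.0578
grip_force: 0.0
```

Call:
jog_arm --pt "0 0 0 0 0 0.15 -0.15" --pt "0 0 0 0 0 0.15 -0.15" --pt "0 0 0 0 0 0.15 -0.15" --pt "0 0 0 0 0 0.15 -0.15" --pt "0 0 0 0 0 0.15 -0.15"

```text
time_s: 1.15
ee_pos: [0.5499, -0.0, 0.2852]
eef_rot: [-3.141, 0.001, 0.215]
force: [0.1, 0.2, -0.2]
grip_width: 0.0398
grip_force: 0.0
```

Call:
jog_arm --pt "0 0 0 0 0 0.15 -0.15" --pt "0 0 0 0 0 0.15 -0.15" --pt "0 0 0 0 0 0.15 -0.15" --pt "0 0 0 0 0 0.15 -0.15" --pt "0 0 0 0 0 0 -0.15"

```text
time_s: 1.65
ee_pos: [0.5499, -0.0, 0.2852]
eef_rot: [3.141, 0.0, -0.382]
force: [-0.1, -0.0, -0.5]
grip_width: 0.04
grip_force: 0.0
```

Run:
```python
from h import *
o=ctrl.get_obs();print(o["time_s"],o["ee_pos"],o["eef_rot"],o["grip_width"],o["qpos"])
m,im=snap("wrist","w1.png");print(blobs(im,(5,150,120),(18,255,255),200))
```

```text
1.65 [ 5.49917053e-01 -1.82948054e-06  2.85211922e-01] [ 3.14145894e+00  4.43558397e-04 -3.81785044e-01] 0.039974243725178354 [-6.66131673e-02  2.52436506e-01  1.39740645e+00  1.04009627e-05
  1.49221285e+00  1.88596735e+00]
[([0, 0, 77, 38, 821], [32.7, 16.0]), ([313, 6, 62, 33, 985], [345.2, 18.9]), ([379, 172, 20, 79, 1059], [388.1, 212.2]), ([0, 205, 51, 78, 2415], [18.1, 246.7]), ([282, 216, 37, 48, 1107], [300.1, 241.8])]
```

View pics/w1.png

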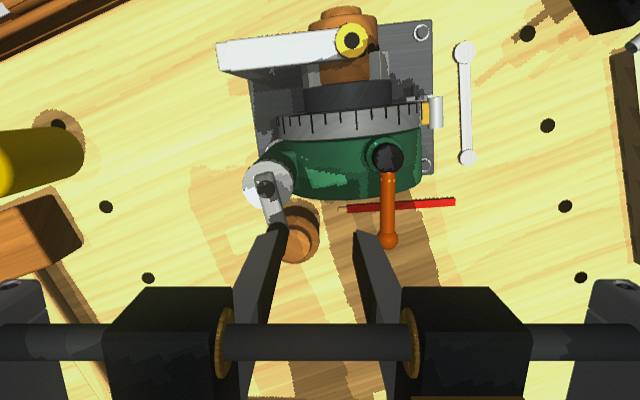

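Now the lever is fully seen: hub centre at (387,156), ball at (389,240), and the crank axis at (265,187). The dog shows at about (430,112).

Run:
```python
from h import *
m=ctrl.camera_model("wrist");o=ctrl.get_obs()
ball=onz(m,(389,240),.199);hub=onz(m,(387,156),.199);ax=onz(m,(265,187),.203)
print(ball,hub,ax,np.linalg.norm((ball-hub)[:2]))
L=np.arctan2(*(ball-hub)[1::-1]);print("lever deg",np.degrees(L))
a=onz(m,(433,19),.014);b=onz(m,(433,172),.014);print("edge",a,b,np.degrees(np.arctan2(*(a-b)[1::-1])))
t=o["eef_rot"][2];ex=np.array([np.cos(t),np.sin(t)]);ey=np.array([np.sin(t),-np.cos(t)])
for P in(ball,[.4985,-.0414]):
  d=np.array(P)[:2]-o["ee_pos"][:2];print(d@ex,d@ey)
print("tool y deg",np.degrees(np.arctan2(ey[1],ey[0])))
```

```text
[ 0.4969821 -0.0433185  0.199    ] [ 0.56400724 -0.06395037  0.199     ] [0.57683587 0.03292164 0.203     ] 0.07012876178130802
lever deg 162.89044190627192
edge [ 0.65847333 -0.19123458  0.014     ] [ 0.48062337 -0.13880313  0.014     ] -16.425898404069645
-0.03333104148244359 0.05975668701368641
-0.03262351840333816 0.057414875665978526
tool y deg -111.5397841570763
```

Call:
jog_arm --pt "-0.017 0.029 0 0 0 -0.04 -0.15" --pt "-0.016 0.029 0 0 0 -0.04 -0.15" --pt "0 0 0.03 0 0 0 -0.15" --pt "0 0 0.03 0 0 0 -0.15" --pt "0 0 0.02 0 0 0 -0.15"

```text
time_s: 2.2
ee_pos: [0.498, -0.0427, 0.2037]
eef_rot: [3.141, 0.001, -0.294]
force: [0.9, -0.5, 0.2]
grip_width: 0.04
grip_force: 0.0
```

Run:
```python
from h import *
o=ctrl.get_obs();print(o["time_s"],o["ee_pos"],o["eef_rot"],o["force"])
m,im=snap("wrist","w2.png")
```

```text
2.2 [ 0.49801524 -0.04274389  0.20366348] [ 3.14143607e+00  1.46617407e-03 -2.94280372e-01] [ 0.91317157 -0.54296871  0.16287798]
```

View pics/w2.png

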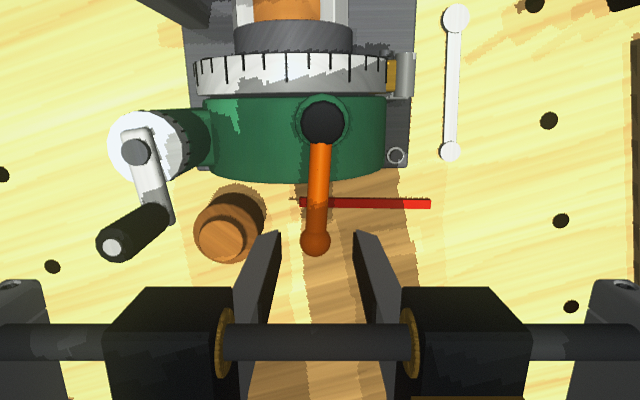

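Ball at (315,242), between the fingertips; hub (323,121), crank handle top (110,247), crank boss (135,151).

Run:
```python
from h import *
m=ctrl.camera_model("wrist")
for n,p,z in(("ball",(315,242),.199),("hub",(323,121),.203),("handle",(110,247),.243),("ax",(135,151),.205)):print(n,onz(m,p,z))
print(proj(m,[[.498,-.0427,.199]]), ray(m,(320,200))[0])
b=onz(m,(315,242),.199)-onz(m,(323,121),.203);print(np.degrees(np.arctan2(b[1],b[0])),np.linalg.norm(b[:2]))
```

```text
ball [ 0.49815499 -0.04166476  0.199     ]
hub [ 0.56136486 -0.06519774  0.203     ]
handle [0.53970345 0.03775988 0.243     ]
ax [0.57500197 0.0304739  0.205     ]
[[316.82765681 241.74921815]] [ 0.57248019 -0.06508693  0.38012798]
159.57973592997573 0.06744841077430747
```

Call:
jog_arm --pt "0 0 0.015 0 0 0 -0.15" --pt "0 0 0 0 0 0 -0.7" --pt "0 0 0 0 0 0 -0.9" --pt "0 0 0 0 0 0 -0.9"

```text
time_s: 2.65
ee_pos: [0.4991, -0.0427, 0.1915]
eef_rot: [-3.141, -0.001, -0.298]
force: [0.8, 0.3, -0.2]
grip_width: 0.0196
grip_force: 0.0
```

```bash
cat > arc.py <<'E'
from h import *
# shifts (tool frame) for lever swing: each row turns dth (ccw +), tool turns along
o=ctrl.get_obs();p=o["ee_pos"][:2];yaw=o["eef_rot"][2]
C=np.array([.561,-.066]);r=np.linalg.norm(p-C);a=np.arctan2(*(p-C)[::-1])
print(p,"r",r,"ang",np.degrees(a),"yaw",yaw,"t",o["time_s"],"F",o["force"],o["grip_width"],o["grip_force"])
for dth in(.15,-.15):
  d=.066*np.array([np.cos(a+dth)-np.cos(a),np.sin(a+dth)-np.sin(a)])
  print(dth,d@[np.cos(yaw),np.sin(yaw)],d@[np.sin(yaw),-np.cos(yaw)])
E
python3 arc.py
```

```text
[ 0.49909878 -0.04272885] r 0.06613099080853123 ang 159.39674662755297 yaw -0.29796791794144206 t 2.65 F [ 0.83619166  0.34188762 -0.2105366 ] 0.01955084342045238 0.0164232705719769
0.15 0.0001322677399082324 0.009889836918078028
-0.15 0.0013471362437408032 -0.009798550554138063
```

Call:
jog_arm --pt "0 0 0 0 0 0 -1" --pt "0 0 0 0 0 0 -1" --pt "0.0002 0.005 0 0 0 -0.075 -1" --pt "0.0002 0.005 0 0 0 -0.075 -1" --pt "0.0002 0.005 0 0 0 -0.075 -1" --squeeze 12

```text
time_s: 3.15
ee_pos: [0.4958, -0.057, 0.1909]
eef_rot: [-3.141, 0.0, -0.071]
force: [-3.0, 4.7, 4.6]
grip_width: 0.0169
grip_force: 12.0
```

Call:
jog_arm --pt "0.0002 0.0099 0 0 0 -0.15 -1" --pt "0.0002 0.0099 0 0 0 -0.15 -1" --pt "0.0002 0.0099 0 0 0 -0.15 -1" --pt "0 0 0 0 0 0 -1"

```text
time_s: 3.55
ee_pos: [0.4992, -0.0874, 0.1908]
eef_rot: [3.141, -0.001, 0.378]
force: [1.9, -0.5, 2.1]
grip_width: 0.0168
grip_force: 12.0
```

```bash
python3 arc.py
```

```text
[ 0.49917476 -0.0874353 ] r 0.06543570889397897 ang -160.87816703402245 yaw 0.3780749025622583 t 3.55 F [ 1.85766283 -0.51746711  2.14185896] 0.016753169072333655 11.998620182275772
0.15 0.00030324196488208096 0.009886071683532038
-0.15 0.001177519205395258 -0.00982037766799856
```

Call:
jog_arm --pt "0.0003 0.0099 0 0 0 -0.15 -1" --pt "0.0003 0.0099 0 0 0 -0.15 -1" --pt "0.0003 0.0099 0 0 0 -0.15 -1" --pt "0.0003 0.0066 0 0 0 -0.1 -1" --pt "0 0 0 0 0 0 -1"

```text
time_s: 4.05
ee_pos: [0.5198, -0.1161, 0.1908]
eef_rot: [3.141, 0.0, 0.923]
force: [0.5, 0.1, 3.7]
grip_width: 0.0166
grip_force: 12.0
```

```bash
python3 arc.py
```

```text
[ 0.51975947 -0.11609824] r 0.06488925345381043 ang -129.4609819666578 yaw 0.9233211716405045 t 4.05 F [0.52686843 0.06314112 3.73995808] 0.0166131672059118 11.99940025806427
0.15 0.00033375928939150207 0.009885088454735465
-0.15 0.0011471976256692115 -0.009823965931784294
```

Call:
jog_arm --pt "0 0 0 0 0 0 -0.15" --pt "0 0 0 0 0 0 -0.15" --pt "0 0 -0.04 0 0 0 -0.15" --pt "0 0 -0.04 0 0 0 -0.15" --pt "0.03 -0.016 0 0 0 0 -0.15"

```text
time_s: 4.55
ee_pos: [0.5257, -0.0844, 0.2755]
eef_rot: [3.134, -0.003, 0.92]
force: [0.5, 0.2, -0.5]
grip_width: 0.0397
grip_force: 0.0
```

Call:
jog_arm --pt "0.04 -0.024 0 0 0 0 -0.15" --pt "0.035 -0.02 0 0 0 0 -0.15" --pt "0 0 0 0 0 0 -0.15"

```text
time_s: 4.85
ee_pos: [0.5345, 0.0077, 0.2703]
eef_rot: [-3.141, -0.0, 0.927]
force: [-0.0, 0.1, 0.1]
grip_width: 0.04
grip_force: 0.0
```

Run:
```python
from h import *
o=ctrl.get_obs();print(o["time_s"],o["ee_pos"],o["eef_rot"],o["force"],o["qpos"])
m,im=snap("wrist","w3.png")
print(proj(m,[[.5395,.038,.243],[.575,.032,.205],[.520,-.116,.199],[.561,-.066,.203]]))
```

```text
4.85 [0.53448701 0.00773034 0.27029812] [-3.14102569e+00 -2.43397417e-04  9.27293464e-01] [-0.02023521  0.08395691  0.05224777] [-5.43238065e-02  2.23285423e-01  1.46696284e+00  5.21100279e-04
  1.45168053e+00  5.89116975e-01]
[[294.11326897 186.28147628]
 [342.13611084 150.94099317]
 [391.30264203 329.0871836 ]
 [400.64899786 261.29894422]]
```

View pics/w3.png

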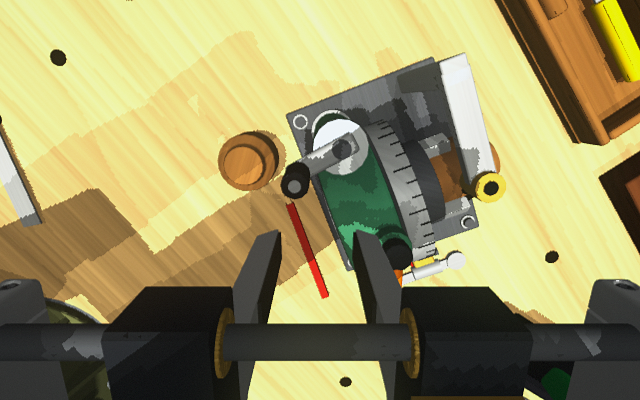

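Call:
jog_arm --pt "0.027 -0.0142 0 0 0 0 -0.15" --pt "0 0 0 0 0 0 -0.15" --pt "0 0 0.03 0 0 0 -0.15" --pt "0 0 0.028 0 0 0 -0.15" --pt "0 0 0 0 0 0 -0.7"

```text
time_s: 5.4
ee_pos: [0.5379, 0.0328, 0.2092]
eef_rot: [-3.137, 0.004, 0.924]
force: [0.5, -0.2, 0.0]
grip_width: 0.0352
grip_force: 0.0
```

Call:
jog_arm --pt "0 0 0 0 0 0 -1" --pt "0 0 0 0 0 0 -1" --pt "0 0 0 0 0 0 -1" --squeeze 20

```text
time_s: 5.7
ee_pos: [0.5393, 0.0339, 0.2139]
eef_rot: [3.142, -0.0, 0.925]
force: [-4.7, 0.9, 1.0]
grip_width: 0.0176
grip_force: 20.0
```

```bash
cat > cr.py <<'E'
from h import *
import sys
o=ctrl.get_obs();p=o["ee_pos"][:2];yaw=o["eef_rot"][2];C=np.array([.575,.032])
if len(sys.argv)>3:C=np.array([float(sys.argv[2]),float(sys.argv[3])])
a=np.arctan2(*(p-C)[::-1]);step=np.radians(float(sys.argv[1]))
F=o["force"][:2];t=np.array([np.sin(a),-np.cos(a)]);e=np.array([np.cos(a),np.sin(a)])
print("t",o["time_s"],"p",p,"r",np.linalg.norm(p-C),"ang",np.degrees(a).round(2),"yaw",yaw,"F",o["force"].round(2),"Ftan(cw)",(F@t).round(2),"Frad",(F@e).round(2),"w",o["grip_width"])
q=p
for i in range(1,int(sys.argv[4])+1 if len(sys.argv)>4 else 14):
  n=C+.036*np.array([np.cos(a-i*step),np.sin(a-i*step)]);d=n-q;q=n
  print([round(float(v),4) for v in(d@[np.cos(yaw),np.sin(yaw)],d@[np.sin(yaw),-np.cos(yaw)])])
E
python3 cr.py 30
```

```text
t 5.7 p [0.53932892 0.03389598] r 0.03572142823549216 ang 176.96 yaw 0.9253560152434521 F [-4.71  0.88  1.04] Ftan(cw) 0.63 Frad 4.75 w 0.01761995961412707
[0.0175, -0.0063]
[0.0183, 0.0036]
[0.0141, 0.0122]
[0.006, 0.0176]
[-0.0036, 0.0183]
[-0.0122, 0.0141]
[-0.0176, 0.006]
[-0.0183, -0.0036]
[-0.0141, -0.0122]
[-0.006, -0.0176]
[0.0036, -0.0183]
[0.0122, -0.0141]
[0.0176, -0.006]
```

Call:
jog_arm --pt "0.009 -0.004 0 0 0 0 -1" --pt "0.009 -0.002 0 0 0 0 -1" --pt "0.0175 0.0036 0 0 0 0 -1" --pt "0.0141 0.0122 0 0 0 0 -1" --pt "0 0 0 0 0 0 -1"

```text
time_s: 6.2
ee_pos: [0.5788, 0.0682, 0.2139]
eef_rot: [3.139, -0.002, 0.926]
force: [3.4, 4.3, 3.1]
grip_width: 0.0175
grip_force: 20.0
```

```bash
python3 cr.py 30
```

```text
t 6.2 p [0.57878476 0.06818222] r 0.03637962448772728 ang 84.03 yaw 0.9259531196835369 F [3.38 4.34 3.13] Ftan(cw) 2.91 Frad 4.67 w 0.017531065492934764
[0.0048, 0.0181]
[-0.0045, 0.0181]
[-0.013, 0.0134]
[-0.0179, 0.0051]
[-0.0181, -0.0045]
[-0.0134, -0.013]
[-0.0051, -0.0179]
[0.0045, -0.0181]
[0.013, -0.0134]
[0.0179, -0.0051]
[0.0181, 0.0045]
[0.0134, 0.013]
[0.0051, 0.0179]
```

Call:
jog_arm --pt "0.0048 0.0181 0 0 0 0 -1" --pt "-0.0045 0.0181 0 0 0 0 -1" --pt "-0.013 0.0134 0 0 0 0 -1" --pt "0 0 0 0 0 0 -1"

```text
time_s: 6.6
ee_pos: [0.6101, 0.0256, 0.2141]
eef_rot: [3.138, -0.002, 0.924]
force: [8.6, -4.7, -1.4]
grip_width: 0.0175
grip_force: 20.0
```

```bash
python3 cr.py 30
```

```text
t 6.6 p [0.61008343 0.02563704] r 0.035655776933580734 ang -10.28 yaw 0.9237417079074266 F [ 8.62 -4.71 -1.43] Ftan(cw) 3.09 Frad 9.33 w 0.017468607408396782
[-0.0181, 0.0041]
[-0.0177, -0.0058]
[-0.0124, -0.0139]
[-0.0038, -0.0182]
[0.0058, -0.0177]
[0.0139, -0.0124]
[0.0182, -0.0038]
[0.0177, 0.0058]
[0.0124, 0.0139]
[0.0038, 0.0182]
[-0.0058, 0.0177]
[-0.0139, 0.0124]
[-0.0182, 0.0038]
```

```bash
python3 - <<'E'
import numpy as np
P=np.array([[.53933,.0339],[.57878,.06818],[.61008,.02564]])
A=np.c_[2*P,np.ones(3)];s=np.linalg.solve(A,(P**2).sum(1));print(s[:2],np.sqrt(s[2]+s[:2]@s[:2]))
E
python3 cr.py 30 .5745 .0321|head -1
```

```text
[0.57504049 0.03264363] 0.03573258744710909
t 6.6 p [0.61008343 0.02563704] r 0.03616559763593647 ang -10.29 yaw 0.9237417079074266 F [ 8.62 -4.71 -1.43] Ftan(cw) 3.09 Frad 9.33 w 0.017468607408396782
```

Call:
jog_arm --pt "-0.0176 0.0051 0 0 0 0 -1" --pt "-0.0177 -0.0058 0 0 0 0 -1" --pt "-0.0124 -0.0139 0 0 0 0 -1" --pt "-0.0038 -0.0182 0 0 0 0 -1" --pt "0.0058 -0.0177 0 0 0 0 -1"

```text
time_s: 7.1
ee_pos: [0.5403, 0.0204, 0.214]
eef_rot: [3.139, 0.0, 0.924]
force: [12.9, 1.1, -3.7]
grip_width: 0.0175
grip_force: 20.0
```

```bash
python3 cr.py 30 .575 .0326 6
python3 - <<'E'
from h import *
m,im=snap("scene","s1.png");c=im[200:320,260:420];cv2.imwrite("pics/s1c.png",cv2.resize(c,None,fx=5,fy=5,interpolation=2)[:,:,::-1])
E
```

```text
t 7.1 p [0.54028752 0.02035186] r 0.03680996062983893 ang -160.56 yaw 0.9235110209953759 F [12.93  1.14 -3.75] Ftan(cw) -3.23 Frad -12.57 w 0.017539918073733788
[0.0146, -0.0119]
[0.0183, -0.0037]
[0.0177, 0.0059]
[0.0124, 0.014]
[0.0037, 0.0183]
[-0.0059, 0.0177]
```

View pics/s1c.png

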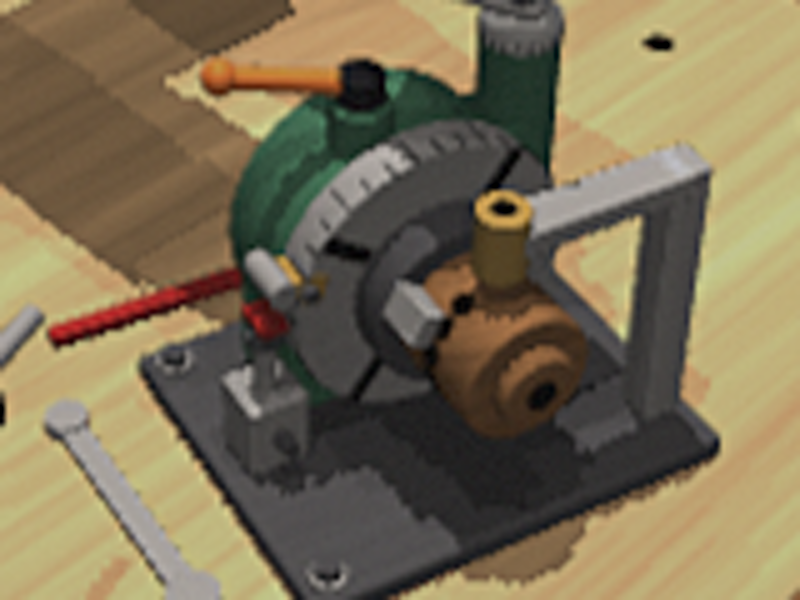

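The scene crop shows the lever open and the dog's nose (285,290) a little above the red stop top (265,318), gap of roughly 7–8 mm. I'll continue in smaller steps.

```bash
python3 cr.py 20 .575 .0326 6
```

```text
t 7.15 p [0.53984176 0.02318941] r 0.03639589464690731 ang -165.02 yaw 0.9251585436414693 F [-4.4  -0.04  3.37] Ftan(cw) 1.1 Frad 4.26 w 0.017274912355169914
[0.0096, -0.0081]
[0.0116, -0.0047]
[0.0125, -0.0004]
[0.0119, 0.0039]
[0.0098, 0.0077]
[0.0066, 0.0106]
```

Call:
jog_arm --pt "0.0096 -0.0081 0 0 0 0 -1" --pt "0.0116 -0.0047 0 0 0 0 -1" --pt "0.0125 -0.0004 0 0 0 0 -1" --pt "0.0119 0.0039 0 0 0 0 -1" --pt "0 0 0 0 0 0 -1"

```text
time_s: 7.65
ee_pos: [0.562, 0.0655, 0.214]
eef_rot: [3.141, -0.003, 0.927]
force: [-1.3, 8.8, 8.2]
grip_width: 0.0177
grip_force: 20.0
```

```bash
python3 cr.py 20 .575 .0326 8
```

```text
t 7.65 p [0.56199618 0.06553763] r 0.0354116755445458 ang 111.54 yaw 0.927006943002501 F [-1.34  8.81  8.16] Ftan(cw) 1.99 Frad 8.69 w 0.017684860609917745
[0.0097, 0.0078]
[0.006, 0.011]
[0.0018, 0.0124]
[-0.0025, 0.0122]
[-0.0065, 0.0107]
[-0.0098, 0.0078]
[-0.0119, 0.004]
[-0.0125, -0.0003]
```

Call:
jog_arm --pt "0.0097 0.0078 0 0 0 0 -1" --pt "0.006 0.011 0 0 0 0 -1" --pt "0.0018 0.0124 0 0 0 0 -1" --pt "-0.0025 0.0122 0 0 0 0 -1" --pt "0 0 0 0 0 0 -1"

```text
time_s: 8.15
ee_pos: [0.6064, 0.0492, 0.214]
eef_rot: [3.139, -0.003, 0.925]
force: [6.2, -0.4, 4.0]
grip_width: 0.0176
grip_force: 20.0
```

Call:
jog_arm --pt "0 0 0 0 0 0 -1"

```text
time_s: 8.25
ee_pos: [0.6062, 0.0495, 0.214]
eef_rot: [3.138, -0.003, 0.925]
force: [6.8, 1.2, 4.4]
grip_width: 0.0181
grip_force: 20.0
```

```bash
python3 cr.py 10 .575 .0326 8
```

```text
t 8.25 p [0.60621807 0.0494648 ] r 0.03548223870971984 ang 28.38 yaw 0.9253860228308155 F [6.84 1.22 4.38] Ftan(cw) 2.18 Frad 6.6 w 0.018114567325085852
[-0.0026, 0.0057]
[-0.004, 0.0048]
[-0.0048, 0.0041]
[-0.0054, 0.0032]
[-0.0059, 0.0022]
[-0.0062, 0.0011]
[-0.0063, 0.0]
[-0.0062, -0.0011]
```

Run:
```python
from h import *
m,im=snap("scene","s2.png");a=cv2.imread("pics/s1.png")
f=lambda i:cv2.resize(i[238:284,292:332],None,fx=10,fy=10,interpolation=0)
cv2.imwrite("pics/s2c.png",np.hstack([f(a),f(im[:,:,::-1])]))
hsv=cv2.cvtColor(im,cv2.COLOR_RGB2HSV)[238:284,292:332]
k=((hsv[...,0]<6)|(hsv[...,0]>174))&(hsv[...,1]>150)&(hsv[...,2]>80);ys,xs=np.nonzero(k);s=(xs>10);print(xs[s].mean()+292,ys[s].mean()+238,s.sum())
C=np.array([.6005,-.0549]);y=np.radians(-16.3);ex=np.array([np.cos(y),np.sin(y)]);ey=np.array([-ex[1],ex[0]]);O=C-.03*ex
def W(h):return [*(O+h[0]*ex+h[1]*ey),h[2]]
print("axis px",proj(m,[W((0.0,0,.095)),W((0,-.086,.095)),W((.01,-.086,.095)),W((0,-.086,.105)),W((0,-.096,.095))]))
```

```text
307.9166666666667 259.7083333333333 24
axis px [[339.34760059 247.35165447]
 [308.268131   258.25543218]
 [310.1974839  260.7310857 ]
 [308.21812537 255.04147484]
 [304.51750731 259.57128369]]
```

View pics/s2c.png

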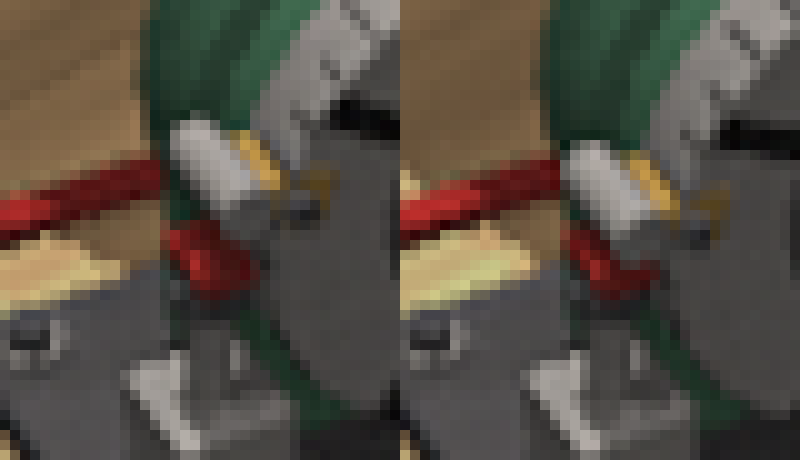

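Right half: nose centre ≈ (313.8,258.3), stop top centre ≈ (313.5,262.6). That leaves a gap of about 6–8 mm, so home is roughly 145–190° of crank ahead. I'll go 50°, then take small steps and watch the force.

Call:
jog_arm --pt "-0.0026 0.0057 0 0 0 0 -1" --pt "-0.004 0.0048 0 0 0 0 -1" --pt "-0.0048 0.0041 0 0 0 0 -1" --pt "-0.0054 0.0032 0 0 0 0 -1" --pt "-0.0059 0.0022 0 0 0 0 -1"

```text
time_s: 8.8
ee_pos: [0.6084, 0.0194, 0.214]
eef_rot: [3.138, -0.003, 0.926]
force: [5.4, 0.6, 4.2]
grip_width: 0.0173
grip_force: 20.0
```

Call:
jog_arm --pt "-0.0062 0.0011 0 0 0 0 -1"

```text
time_s: 8.9
ee_pos: [0.6056, 0.0136, 0.214]
eef_rot: [3.138, -0.003, 0.926]
force: [5.2, 0.1, 5.0]
grip_width: 0.0177
grip_force: 20.0
```

```bash
python3 cr.py 2 .575 .0326 3; python3 cr.py 8 .575 .0326 26|tail -n +2
```

```text
t 8.9 p [0.60559361 0.01356472] r 0.036032085469015256 ang -31.89 yaw 0.9256985785208482 F [5.24 0.12 5.05] Ftan(cw) -2.87 Frad 4.39 w 0.017683397483478334
[-0.0013, 0.0001]
[-0.0013, 0.0]
[-0.0013, 0.0]
[-0.005, 0.0001]
[-0.005, -0.0006]
[-0.0049, -0.0013]
[-0.0046, -0.002]
[-0.0043, -0.0026]
[-0.0039, -0.0032]
[-0.0034, -0.0037]
[-0.0029, -0.0041]
[-0.0023, -0.0045]
[-0.0016, -0.0047]
[-0.001, -0.0049]
[-0.0003, -0.005]
[0.0004, -0.005]
[0.0011, -0.0049]
[0.0018, -0.0047]
[0.0024, -0.0044]
[0.003, -0.004]
[0.0035, -0.0036]
[0.004, -0.003]
[0.0044, -0.0024]
[0.0047, -0.0018]
[0.0049, -0.0011]
[0.005, -0.0004]
[0.005, 0.0003]
[0.0049, 0.001]
[0.0048, 0.0016]
```

Call:
jog_arm --pt "-0.005 0.0001 0 0 0 0 -1" --pt "-0.005 -0.0006 0 0 0 0 -1" --pt "-0.0025 -0.0006 0 0 0 0 -1" --pt "-0.0024 -0.0007 0 0 0 0 -1"

```text
time_s: 9.3
ee_pos: [0.5949, 0.0024, 0.214]
eef_rot: [3.138, -0.002, 0.925]
force: [4.3, -1.3, 5.8]
grip_width: 0.0178
grip_force: 20.0
```

```bash
python3 cr.py 8 .575 .0326 1
```

```text
t 9.3 p [0.59494017 0.00239018] r 0.0361972895291381 ang -56.57 yaw 0.9252674661362461 F [ 4.34 -1.29  5.78] Ftan(cw) -2.91 Frad 3.47 w 0.017787765555253805
[-0.0045, -0.0022]
```

Call:
jog_arm --pt "-0.0023 -0.001 0 0 0 0 -1" --pt "-0.0023 -0.0011 0 0 0 0 -1"

```text
time_s: 9.5
ee_pos: [0.5905, -0.0001, 0.214]
eef_rot: [3.138, -0.002, 0.925]
force: [5.3, -4.3, 5.2]
grip_width: 0.0177
grip_force: 20.0
```

```bash
python3 cr.py 8 .575 .0326 1
```

```text
t 9.5 p [ 5.90532978e-01 -1.24403781e-04] r 0.036223749254606266 ang -64.61 yaw 0.9252952670569539 F [ 5.29 -4.3   5.19] Ftan(cw) -2.94 Frad 6.15 w 0.017657414114903857
[-0.0042, -0.0028]
```

Call:
jog_arm --pt "-0.0027 -0.0016 0 0 0 0 -1" --pt "-0.0026 -0.0019 0 0 0 0 -1"

```text
time_s: 9.7
ee_pos: [0.5845, -0.0024, 0.214]
eef_rot: [3.138, -0.001, 0.925]
force: [4.3, -5.0, 5.2]
grip_width: 0.0175
grip_force: 20.0
```

```bash
python3 cr.py 5 .575 .0326 4
```

```text
t 9.7 p [ 0.58449918 -0.00240397] r 0.03626999012166142 ang -74.82 yaw 0.9252057949610009 F [ 4.31 -4.96  5.17] Ftan(cw) -2.86 Frad 5.91 w 0.017477742190046077
[-0.0022, -0.0022]
[-0.0022, -0.0022]
[-0.002, -0.0024]
[-0.0018, -0.0026]
```

Call:
jog_arm --pt "-0.0022 -0.0022 0 0 0 0 -1" --pt "-0.0022 -0.0022 0 0 0 0 -1"

```text
time_s: 9.9
ee_pos: [0.5782, -0.0035, 0.214]
eef_rot: [3.138, -0.001, 0.925]
force: [4.3, -6.2, 5.9]
grip_width: 0.0176
grip_force: 20.0
```

```bash
python3 cr.py 5 .575 .0326 4
```

```text
t 9.9 p [ 0.57824994 -0.00351522] r 0.036261150237342936 ang -84.86 yaw 0.9250495647846992 F [ 4.32 -6.23  5.92] Ftan(cw) -3.74 Frad 6.59 w 0.017616547411750987
[-0.0018, -0.0026]
[-0.0018, -0.0026]
[-0.0016, -0.0027]
[-0.0013, -0.0029]
```

Call:
jog_arm --pt "-0.0005 -0.0008 0 0 0 0 -1" --pt "-0.0005 -0.0008 0 0 0 0 -1"

```text
time_s: 10.1
ee_pos: [0.5764, -0.0036, 0.2141]
eef_rot: [3.137, -0.0, 0.925]
force: [3.5, -7.8, 5.2]
grip_width: 0.0175
grip_force: 20.0
```

```bash
python3 cr.py 3 .575 .0326 2
```

```text
t 10.1 p [ 0.57635035 -0.00355478] r 0.03617998761543706 ang -87.86 yaw 0.9249445418235263 F [ 3.54 -7.76  5.2 ] Ftan(cw) -3.25 Frad 7.89 w 0.017473127207801007
[-0.001, -0.0016]
[-0.0011, -0.0016]
```

Call:
jog_arm --pt "-0.001 -0.0016 0 0 0 0 -1" --pt "-0.001 -0.0016 0 0 0 0 -1"

```text
time_s: 10.3
ee_pos: [0.5726, -0.0035, 0.214]
eef_rot: [3.137, 0.0, 0.925]
force: [2.9, -9.6, 5.9]
grip_width: 0.0173
grip_force: 20.0
```

```bash
python3 cr.py 4 .575 .0326 2
```

```text
t 10.3 p [ 0.57255673 -0.00345711] r 0.036139798003387125 ang -93.88 yaw 0.924846781106468 F [ 2.91 -9.6   5.9 ] Ftan(cw) -3.56 Frad 9.38 w 0.017270539808722264
[-0.0012, -0.0022]
[-0.0011, -0.0022]
```

Call:
jog_arm --pt "-0.002 -0.0016 0 0 0 0 -1" --pt "-0.0013 -0.0021 0 0 0 0 -1"

```text
time_s: 10.5
ee_pos: [0.5675, -0.0031, 0.2139]
eef_rot: [3.138, -0.001, 0.925]
force: [2.8, -3.2, 5.3]
grip_width: 0.0177
grip_force: 20.0
```

```bash
python3 cr.py 4 .575 .0326 3
```

```text
t 10.5 p [ 0.5675196  -0.00306947] r 0.03644540080761122 ang -101.84 yaw 0.9251516356155767 F [ 2.81 -3.18  5.28] Ftan(cw) -3.4 Frad 2.54 w 0.0176605024907374
[-0.0006, -0.0025]
[-0.0008, -0.0024]
[-0.0007, -0.0024]
```

Call:
jog_arm --pt "-0.0008 -0.0024 0 0 0 0 -1" --pt "-0.0008 -0.0024 0 0 0 0 -1"

```text
time_s: 10.7
ee_pos: [0.5626, -0.0016, 0.214]
eef_rot: [3.138, -0.001, 0.925]
force: [1.7, -4.7, 7.0]
grip_width: 0.0176
grip_force: 20.0
```

```bash
python3 cr.py 4 .575 .0326 3
```

```text
t 10.7 p [ 0.56261256 -0.00158388] r 0.03635913271978429 ang -109.92 yaw 0.9251815182673189 F [ 1.68 -4.65  6.99] Ftan(cw) -3.17 Frad 3.8 w 0.017573299380601697
[-0.0003, -0.0025]
[-0.0005, -0.0025]
[-0.0003, -0.0025]
```

Call:
jog_arm --pt "-0.0004 -0.0025 0 0 0 0 -1" --pt "-0.0004 -0.0025 0 0 0 0 -1"

```text
time_s: 10.9
ee_pos: [0.5581, 0.0005, 0.214]
eef_rot: [3.138, -0.0, 0.925]
force: [0.8, -7.1, 6.6]
grip_width: 0.0176
grip_force: 20.0
```

```bash
python3 cr.py 4 .575 .0326 3
```

```text
t 10.9 p [5.58125053e-01 5.00962764e-04] r 0.036264473571581426 ang -117.73 yaw 0.9250473201987679 F [ 0.84 -7.13  6.64] Ftan(cw) -4.07 Frad 5.92 w 0.017588660437029568
[-0.0001, -0.0025]
[-0.0001, -0.0025]
[0.0, -0.0025]
```

Call:
jog_arm --pt "-0.0005 -0.001 0 0 0 0 -1" --pt "0 -0.001 0 0 0 0 -1"

```text
time_s: 11.1
ee_pos: [0.5564, 0.0014, 0.214]
eef_rot: [3.138, -0.001, 0.925]
force: [3.2, -6.9, 5.4]
grip_width: 0.0175
grip_force: 20.0
```

```bash
python3 cr.py 4 .575 .0326 3
```

```text
t 11.1 p [0.55643379 0.00139216] r 0.0363129902884788 ang -120.75 yaw 0.9251132648087934 F [ 3.22 -6.87  5.45] Ftan(cw) -6.28 Frad 4.26 w 0.01748778141873679
[0.0001, -0.0025]
[-0.0, -0.0025]
[0.0002, -0.0025]
```

Contact: the tangential force rose by about 3 N over the drag, which is about 44 N on the stop. One tiny nudge more, then I release.

Call:
jog_arm --pt "0 -0.0006 0 0 0 0 -1" --pt "0 0 0 0 0 0 -1"

```text
time_s: 11.3
ee_pos: [0.556, 0.0017, 0.214]
eef_rot: [3.138, -0.0, 0.925]
force: [2.3, -7.4, 6.2]
grip_width: 0.0176
grip_force: 20.0
```

```bash
python3 cr.py 4 .575 .0326 1
```

```text
t 11.3 p [0.55595209 0.00168095] r 0.03631543205208717 ang -121.64 yaw 0.9250632854203775 F [ 2.32 -7.4   6.18] Ftan(cw) -5.86 Frad 5.09 w 0.017556907888601547
[0.0002, -0.0025]
```

Call:
jog_arm --pt "0 0 0 0 0 0 -0.6" --pt "0 0 0 0 0 0 -0.15" --pt "0 0 0 0 0 0 -0.15" --pt "0 0 -0.03 0 0 0 -0.15" --pt "0 0 -0.03 0 0 0 -0.15"

```text
time_s: 11.8
ee_pos: [0.5547, 0.003, 0.2725]
eef_rot: [-3.139, 0.001, 0.926]
force: [0.2, -0.2, 0.4]
grip_width: 0.0401
grip_force: 0.0
```

Call:
jog_arm --pt "-0.038 0.014 0 0 0 0 -0.15" --pt "-0.039 0.014 0 0 0 0 -0.15" --pt "-0.039 0.014 0 0 0 0 -0.15" --pt "0 0 0 0 0 0 -0.15" --pt "0 0 0 0 0 0 -0.15"

```text
time_s: 12.3
ee_pos: [0.5188, -0.1154, 0.2723]
eef_rot: [-3.141, -0.0, 0.924]
force: [-0.7, 0.0, 0.0]
grip_width: 0.0397
grip_force: 0.0
```

Run:
```python
from h import *
o=ctrl.get_obs();p=o["ee_pos"];t=o["eef_rot"][2];print(o["time_s"],p,t)
m,im=snap("wrist","w4.png");b=blobs(im,(5,150,120),(18,255,255),200);print(b)
d=np.array([.5198,-.1161])-p[:2];print(d@[np.cos(t),np.sin(t)],d@[np.sin(t),-np.cos(t)]);print(proj(m,[[.5198,-.1161,.199],[.561,-.066,.199]]))
```

```text
12.3 [ 0.51883797 -0.11538076  0.27232091] 0.9243739541335501
[([543, 0, 86, 44, 1606], [577.4, 14.8]), ([374, 21, 75, 75, 1880], [407.7, 65.2]), ([155, 33, 59, 65, 2678], [182.9, 64.2]), ([595, 65, 45, 112, 2236], [623.2, 109.6]), ([307, 133, 23, 87, 1231], [319.1, 178.3])]
5.3368377419671014e-06 0.001201155761704372
[[318.61342418 206.48999702]
 [322.4610058  119.9849856 ]]
```

Call:
jog_arm --pt "0 0.001 0.03 0 0 0 -0.15" --pt "0 0 0.03 0 0 0 -0.15" --pt "0 0 0.021 0 0 0 -0.15" --pt "0 0 0 0 0 0 -1" --pt "0 0 0 0 0 0 -1"

```text
time_s: 12.85
ee_pos: [0.5203, -0.115, 0.1921]
eef_rot: [3.141, -0.0, 0.927]
force: [-0.4, 1.0, 0.6]
grip_width: 0.0275
grip_force: 0.0
```

Call:
jog_arm --pt "0 0 0 0 0 0 -1" --pt "0 0 0 0 0 0 -1" --squeeze 20

```text
time_s: 13.05
ee_pos: [0.5204, -0.1154, 0.1927]
eef_rot: [3.14, -0.001, 0.926]
force: [-0.8, 2.8, 3.1]
grip_width: 0.0168
grip_force: 20.0
```

```bash
python3 arc.py
```

```text
[ 0.5204148 -0.115447 ] r 0.06397003240302011 ang -129.3785284086407 yaw 0.9261503599435241 t 13.05 F [-0.82592727  2.78670915  3.05852303] 0.016796332080130708 20.001072585582733
0.15 0.000320017687781131 0.009885542863227422
-0.15 0.0011608528298624756 -0.009822361718476866
```

Call:
jog_arm --pt "0.0009 -0.0098 0 0 0 0.15 -1" --pt "0.0009 -0.0098 0 0 0 0.15 -1" --pt "0.0009 -0.0098 0 0 0 0.15 -1" --pt "0.0009 -0.0098 0 0 0 0.15 -1" --pt "0.0009 -0.0098 0 0 0 0.15 -1"

```text
time_s: 13.55
ee_pos: [0.4966, -0.0743, 0.1929]
eef_rot: [3.14, -0.005, 0.169]
force: [10.7, -1.3, -2.1]
grip_width: 0.0166
grip_force: 20.0
```

```bash
python3 arc.py
```

```text
[ 0.49664402 -0.07429194] r 0.06488796894238927 ang -172.65818385686256 yaw 0.16943974543815243 t 13.55 F [10.71911938 -1.31231675 -2.14077641] 0.0166154547422926 19.996034502983093
0.15 0.0003332455170986559 0.00988510578833293
-0.15 0.0011477082191534457 -0.009823906293572182
```

Call:
jog_arm --pt "0.0015 -0.0098 0 0 0 0.15 -1" --pt "0.001 -0.0098 0 0 0 0.15 -1" --pt "0.0005 -0.0033 0 0 0 0.05 -1" --pt "0.0005 -0.0033 0 0 0 0.05 -1" --pt "0 0 0 0 0 0 -1"

```text
time_s: 14.05
ee_pos: [0.4983, -0.0485, 0.193]
eef_rot: [3.141, -0.002, -0.226]
force: [-3.8, -2.2, 6.8]
grip_width: 0.0166
grip_force: 20.0
```

```bash
python3 arc.py
```

```text
[ 0.49828588 -0.04847773] r 0.06511597870991268 ang 164.38968006273188 yaw -0.22579619552586405 t 14.05 F [-3.79940514 -2.22825582  6.76755667] 0.016557653370024242 20.00147134065628
0.15 0.0002803121429819799 0.009886748410053547
-0.15 0.0012002926788598788 -0.009817620205847997
```

Call:
jog_arm --pt "0 -0.0026 0 0 0 0.04 -1" --pt "0 -0.0026 0 0 0 0.04 -1" --pt "0 -0.0013 0 0 0 0.02 -1" --pt "0 0 0 0 0 0 -1"

```text
time_s: 14.45
ee_pos: [0.5001, -0.0425, 0.1931]
eef_rot: [3.141, -0.003, -0.325]
force: [-1.3, -2.5, 7.3]
grip_width: 0.0166
grip_force: 20.0
```

```bash
python3 arc.py
```

```text
[ 0.50009747 -0.0424621 ] r 0.0652928056395747 ang 158.86924531600062 yaw -0.32506932916481457 t 14.45 F [-1.32624816 -2.51908518  7.32933018] 0.016590220105965937 20.00138819217682
0.15 0.0003092135392649637 0.009885886708249025
-0.15 0.0011715870429948726 -0.00982108715071229
```

Call:
jog_arm --pt "0 -0.0013 0 0 0 0.02 -1" --pt "0 -0.0013 0 0 0 0.02 -1" --pt "0 -0.0013 0 0 0 0.02 -1"

```text
time_s: 14.75
ee_pos: [0.5014, -0.0391, 0.1932]
eef_rot: [3.141, -0.003, -0.385]
force: [-2.9, -5.8, 8.0]
grip_width: 0.0164
grip_force: 20.0
```

```bash
python3 arc.py
```

```text
[ 0.50142516 -0.03908528] r 0.06537250073379618 ang 155.68749708185234 yaw -0.3853408918200063 t 14.75 F [-2.88401386 -5.81201511  7.99705413] 0.01644102361215085 20.001058280467987
0.15 0.0003560648417448014 0.009884310135243267
-0.15 0.0011250262300134869 -0.009826529652068483
```

Call:
jog_arm --pt "0 -0.0013 0 0 0 0.02 -1" --pt "0 -0.0013 0 0 0 0.02 -1"

```text
time_s: 14.95
ee_pos: [0.5025, -0.0367, 0.1932]
eef_rot: [3.141, -0.003, -0.425]
force: [-1.1, -3.2, 7.6]
grip_width: 0.0166
grip_force: 20.0
```

```bash
python3 arc.py
```

```text
[ 0.50249097 -0.03669928] r 0.06543575904545314 ang 153.3987659891236 yaw -0.42533324270133077 t 14.95 F [-1.09824154 -3.16810955  7.6062622 ] 0.01655909937721144 20.00099390745163
0.15 0.0003565240428889653 0.009884293582651296
-0.15 0.0011245697116147547 -0.009826581907505695
```

Call:
jog_arm --pt "0 -0.0013 0 0 0 0.02 -1" --pt "0 -0.0013 0 0 0 0.02 -1"

```text
time_s: 15.15
ee_pos: [0.503, -0.036, 0.1932]
eef_rot: [3.137, -0.003, -0.465]
force: [-10.1, -23.7, 10.3]
grip_width: 0.0161
grip_force: 20.0
```

```bash
python3 arc.py
python3 - <<'E'
from h import *
m,im=snap("scene","s3.png");a=cv2.imread("pics/s0.png") if 0 else cv2.imread("pics/scene0.png")
f=lambda i:cv2.resize(i[185:285,285:365],None,fx=5,fy=5,interpolation=2)
cv2.imwrite("pics/s3c.png",np.hstack([f(a),f(im[:,:,::-1])]))
E
```

```text
[ 0.50298364 -0.03600186] r 0.0653129910801124 ang 152.6581679733348 yaw -0.4654849099642937 t 15.15 F [-10.14347867 -23.7226655   10.25442396] 0.01609572171719221 20.00185064971447
0.15 0.0006254664064353044 0.009870925022287444
-0.15 0.0008566495082137374 -0.009853553706215674
```

View pics/s3c.png

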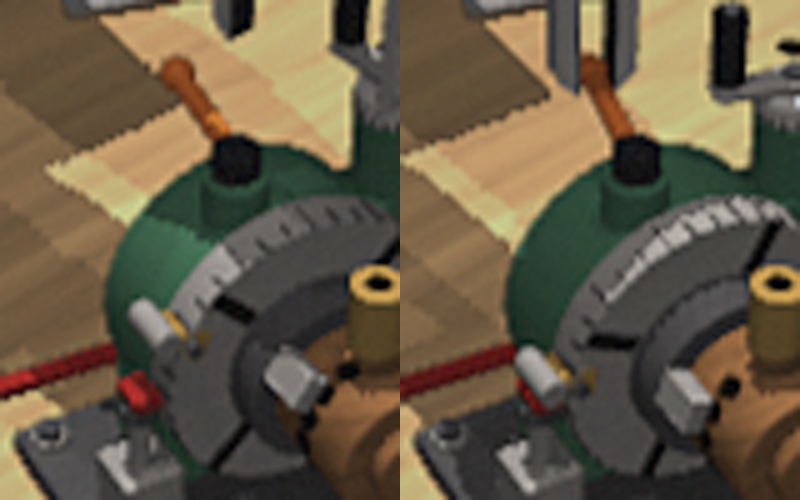

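The crop shows the nose sitting on the red stop and the lever back past its starting angle. The force jumped to 26 N, so the lever is at its end stop. I'll release and retreat.

Call:
jog_arm --pt "0 0 0 0 0 0 -0.5" --pt "0 0 0 0 0 0 -0.15" --pt "0 0 0 0 0 0 -0.15" --pt "0 0 -0.04 0 0 0 -0.15" --pt "0 0 -0.04 0 0 0 -0.15"

```text
time_s: 15.7
ee_pos: [0.5025, -0.0333, 0.2721]
eef_rot: [3.141, 0.002, -0.464]
force: [-0.6, 0.7, 0.0]
grip_width: 0.04
grip_force: 0.0
```

Call:
jog_arm --pt "0 0 -0.03 0 0 0 -0.15" --pt "-0.03 0 0 0 0 0 -0.15" --pt "0 0 0 0 0 0 -0.15" --pt "0 0 0 0 0 0 -0.15"

```text
time_s: 16.1
ee_pos: [0.4761, -0.0199, 0.3017]
eef_rot: [-3.141, -0.001, -0.464]
force: [-0.6, 0.5, -0.9]
grip_width: 0.0398
grip_force: 0.0
```

Run:
```python
from h import *
o=ctrl.get_obs();print(o["time_s"],o["ee_pos"],o["force"],o["joint_vel"].round(3))
m,im=snap("wrist","w5.png");hsv=cv2.cvtColor(im,cv2.COLOR_RGB2HSV)
C=np.array([.561,-.066])
k=cv2.inRange(hsv,(5,150,120),(18,255,255));n,l,s,c=cv2.connectedComponentsWithStats(k)
q=proj(m,[[.503,-.037,.199],[.561,-.066,.199]]);print(q)
i=l[int(q[0][1]),int(q[0][0])];ys,xs=np.nonzero(l==i)
a=onz(m,c[i],.197)[:2]-C;print(i,s[i],np.degrees(np.arctan2(a[1],a[0])))
```

```text
16.1 [ 0.47609776 -0.01987243  0.30169136] [-0.63543232  0.4569829  -0.87154797] [-0.008  0.026 -0.01  -0.002 -0.001 -0.003]
[[320.83627729 158.92746224]
 [321.04700493  75.69075747]]
10 [ 310   90   21   81 1098] 152.62922155842463
```

Lever still at 152.6°, tight against its stop. Handing in.

```bash
python3 -c "
from station import ctrl
print(ctrl.hand_in())"
```

```text
the job is handed in; nothing more can be done
None
```

I opened the lock lever, cranked the dog onto its stop (an estimated 42 N, from the force at the handle), swung the lever tight against its end stop and handed the job in at about 16 s; the hand-in returned no verdict.

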